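# Eject a logger from the read-out dock and stop it with the other finger

### The job

Eject the blue temperature logger from the read-out dock: with one fingertip press the green eject key beside its bay (on the right of the bay as seen from the robot) and have the other finger standing in the lane, so that the logger pops a centimetre or more out of its seat, runs against that finger and is stopped before it is half its length out. Finish while holding it like that, the key still pressed down and the logger lying flat in its lane against the finger. Do not pinch or lift the logger, and leave the white loggers seated and everything else on the bench alone.

Things in the scene. Friction and masses are not known exactly. Their poses are not given: they have to be found in the camera images.
- dock: Read-out dock for temperature loggers: grey desktop console, 240 mm deep, 340 wide, under 145 high, fixed to the bench. Origin on the bench under its middle; x level to its back (away from the robot), y along its width to the robot's left, z up; turned up to 20 degrees. Its face slopes 22 degrees down towards the robot and has three bays: left, mid, right. A head 26 mm above the lanes closes their top end.
- deck: The dock's sloping face. Origin at lane floor level, 65 mm straight above the dock's origin; x up the slope, y along the width to the left, z square out of the face. Three slippery lanes along x, 52 mm wide, floor z = 0, centres at y = +130 (left), +26 (mid), -78 mm (right), with an open front edge at x = -115 mm: nothing stops a logger there. Lands between the lanes are 52 mm wide, 5 mm high.
- logger_blue: Blue temperature logger, 80 mm (x, along the lane) x 50 x 20 mm (z), 75 to 155 g, in any of the three bays. Origin: centre of its underside; axes parallel to the deck's. Seated at deck x = +40 mm: its lower end is at deck x = 0. Once free, a spring (3 N, 12 mm stroke) kicks it down the lane at 0.4 m/s and it slides on ever faster, off the dock in about 0.3 s. It leans on what stops it with 0.1 to 2 N.
- logger_white_a: A white logger of the same size seated in another bay (origin and axes as for the blue one). To be left seated.
- logger_white_b: The second white logger, seated in the remaining bay. To be left seated.
- key_left_top (a point): Centre of the top of the left bay's green eject key, on the land to the right (deck -y) of that bay's lane, 55 mm from the lane's centre line: deck x = -24, y = 75, z = +13 mm with the key up. Cap 40 mm (deck x) x 24 mm (deck y), top parallel to the face.
- key_left (a joint): Travel of the left eject key, m, square into the face: 0 up, 0.008 fully down (cap flush with the land, 5 mm above the lane floor). Sprung: 2.5 N starts it, 7 N holds it fully down. It carries the catch, a 5 mm high steel tooth at deck x = -5 to 0 in mid-lane, which frees the logger at about 0.005 and rises again under it if the key is let up.
- key_mid_top (a point): Centre of the top of the mid bay's green eject key, on the land to the right (deck -y) of that bay's lane, 55 mm from the lane's centre line: deck x = -24, y = -29, z = +13 mm with the key up. Cap 40 mm (deck x) x 24 mm (deck y), top parallel to the face.
- key_mid (a joint): Travel of the mid eject key, m, square into the face: 0 up, 0.008 fully down (cap flush with the land, 5 mm above the lane floor). Sprung: 2.5 N starts it, 7 N holds it fully down. It carries the catch, a 5 mm high steel tooth at deck x = -5 to 0 in mid-lane, which frees the logger at about 0.005 and rises again under it if the key is let up.
- key_right_top (a point): Centre of the top of the right bay's green eject key, on the land to the right (deck -y) of that bay's lane, 55 mm from the lane's centre line: deck x = -24, y = -133, z = +13 mm with the key up. Cap 40 mm (deck x) x 24 mm (deck y), top parallel to the face.
- key_right (a joint): Travel of the right eject key, m, square into the face: 0 up, 0.008 fully down (cap flush with the land, 5 mm above the lane floor). Sprung: 2.5 N starts it, 7 N holds it fully down. It carries the catch, a 5 mm high steel tooth at deck x = -5 to 0 in mid-lane, which frees the logger at about 0.005 and rises again under it if the key is let up.
- carton_white: White carton with a blue panel, 90 x 120 x 70 mm, standing to the right of the dock. Bystander; origin at its underside.
- carton_brown: Brown cardboard carton, 100 x 130 x 60 mm, behind the dock. Bystander; origin at its underside.
- label_roll: Roll of paper labels, 76 mm across and 50 mm high, standing to the left of the dock. Bystander; origin at its underside.
- tie_jar: Jar with a yellow cap, 68 mm across and 85 mm high, behind the dock. Bystander; origin at its underside.
- screwdriver: Screwdriver, 180 mm long, lying on the bench in front of the dock across the lanes. Bystander; origin at its underside.
- handheld: Black and yellow handheld terminal, 155 x 74 x 26 mm, lying left of the dock. Bystander; origin at its underside.
Mind the look-alikes: they are no part of the job. There is more than one size of the logger_blue; the one meant has the size given above.

How it is judged:
On the way, in this order (a step that is already met when the one before it is completed fails the run):
1. an eject key has been pressed (value of joint any of key_left, key_mid, key_right above 0.003 m).
2. the blue logger has popped out and is stopped against a finger with the key held down (x of logger_blue in the frame of deck between 0 and 0.032 m and z of logger_blue in the frame of deck between -0.004 and 0.006 m and angle between the z axis of logger_blue and the z axis of deck, either way round below 0.15 rad and linear speed of logger_blue below 0.02 m/s and contact force between the fingers and logger_blue above 0.04 N and value of joint any of key_left, key_mid, key_right above 0.006 m), for 0.3 s.
At the end, for the whole second after the job is handed in: The blue logger lies flat in its lane (within 6 mm of the floor, under 0.15 rad off it), 8 to 40 mm out of its seat, still (under 20 mm/s), in contact with a finger (over 0.04 N), with an eject key held more than 6 mm down; the white loggers are within 6 mm of where they were (all of step 2 and distance of each of logger_white_a, logger_white_b from where it was at the start of the episode below 0.006 m); the arm keeps its last pose, push and grip.
It fails at once if the blue logger slid out by half its length or more (x of logger_blue in the frame of deck below 0 m).
It fails at once if the blue logger was lifted off its lane (z of logger_blue in the frame of deck above 0.01 m or angle between the z axis of logger_blue and the z axis of deck, either way round above 0.35 rad).
It fails at once if the blue logger was pinched or pressed hard (over 20 N) (contact force between the fingers and logger_blue above 20 N).
It fails at once if a white logger was moved (distance of any of logger_white_a, logger_white_b from where it was at the start of the episode above 0.006 m).
It fails at once if something else on the bench was moved by more than 20 mm (distance of any of carton_white, carton_brown, label_roll, tie_jar, screwdriver, handheld from where it was at the start of the episode above 0.02 m).
It also fails if it takes over 29 s, if anything falls off the work surface, if the arm or the gripper's body presses on something with over 40 N, if the wrist force passes 120 N, or if a joint passes its speed limit or range.

### The arm

A 6-joint arm with a two-finger parallel gripper is mounted at the origin on the work surface. World frame = base frame: x ahead of the robot, y to its left, z up, the work surface at z = 0. Lengths are in m, angles in rad, forces in N, time in s.
With the tool pointing down it reaches from about 0.225 to 0.875 m from the base axis. Payload 3.4 kg.
Tool frame: the origin (TCP) lies at the very end of the fingers, on their centre line; the grasp point (between the pads) lies 19 mm behind it; z points along the fingers, y is the direction in which the jaws open and shut (so a half turn about z gives the same grasp; the last joint's range is limited). The gripper opens to 85 mm and grips with 20 to 120 N. Pads are 22 mm wide; open, the fingers measure 114 mm over their backs; the gripper's body (76 mm by 85 mm) begins 54 mm behind the grasp point. The pads swing forward as they close: fully open they stand 13 mm farther back than shut.
Start: joints at [-1.437, 0.276, 1.505, -0, 1.361, -0.121], TCP at [0.145, -0.556, 0.231] pointing down, gripper open.
Joint ranges: [-2.89, 2.89], [-0.75, 2.08], [0.22, 2.7], [-1.18, 4.32], [0.11, 2.71], [-2.7, 2.7]. Speed limits (rad/s): [2.57, 2.57, 3.14, 3.14, 3.14, 3.14].

### API

Orientations are given as a unit quaternion [w, x, y, z].
In Python, from rig import manip gives the robot as it stands. The module is installed in compiled form; this text tells all that it offers.
- The arm moves only by the tool carry_out, never from a script. Its argument "moves" is one flat list of numbers, 5 for each row, row after row: the opening in per cent of the stroke, from 0 (shut) to 100 (fully open), then the shift along the world's x, y, z in cm, then the turn about the world's z in rad. A call has exactly 10 rows; each row shifts and turns the commanded pose from where the row before left it; what a row does not reach is not made up. A row lasts 1/10 s, in which the tool goes at most 50 mm and 8.59 degrees, less where a joint would pass 70% of its speed; a pose out of reach is approached as far as the arm can. A call is refused whole if a number of a shift passes 5 or a number of a turn 0.15, either way. A call with a gripper value outside its range is refused whole. The fingers move at their own pace and stop on an object; "squeeze" is the grip in N (left out, the last holds). Time passes only in rows, so rows that do not move let the fingers close, or fill a call up. It gives the time, the measured TCP pose, the force and the opening at its end, in the units of the state.
- manip.get_state(): the state, without advancing time (a new reading comes with each control period).
- manip.get_image(name): name is "scene" or "top" or "wrist"; returns the picture (420x560x3 uint8, red, green, blue); there is no depth.
- manip.camera_info(name): a dict with "fov_y" (degrees; the focal length in pixels is half the picture's height over the tangent of half this angle, whatever the lens; pixels are square), "cx", "cy" (the principal point, pixels), "dist" ([k1, k2, p1, p2, k3] as OpenCV has them; the pictures are not rectified), "rvec" (rotation vector, rad) and "tvec" (3), from world to camera coordinates, as OpenCV has them; the wrist camera has in their place "hand_eye" (4x4, takes a point from camera to tool coordinates, whose origin is the TCP and whose axes are the flange's). Camera axes: x right, y down, z forward; pixel columns grow to the right and rows downward; lengths in m; the calibration is good to about 2 mm. A picture is of the moment at which its call begins: read the wrist's pose just before it. camera_info takes no time and is no camera call.
- manip.sign_off(): hands the job in, once; it reports no verdict.
The state is a dict: "clock": time; "qpos": joint angles; "qd": joint speeds; "effort": joint torques, N m; "position": TCP position; "ee_rot": TCP orientation; "contact_force": force on the tool from outside, world axes, zero at the start; "moment": the same for the moment, N m; "width": finger opening in m.
Only numpy, scipy, OpenCV 4.12 (cv2) and the standard library are available. Lean on these libraries where they do the work, as an engineer would, in place of code of your own. Each camera call takes 0.05 s, during which the arm holds its last target. There are 200 camera calls.

## Working session

There is one attempt and no reset: what is moved stays moved. The work goes in short steps, Python scripts to look and compute and a tool call to move; the robot and the scene stay as the last step left them, time stands still between calls to the robot, and variables do not carry over. Pictures are saved under pics/ and viewed, about 8 in all and at most 12, crops included, and the job is handed in when it is done.

Besides the shell and the picture viewer there is one more tool, called after "Request:" by a JSON object that holds its "method" and its "body", one argument or row to a line. carry_out: Moves the arm, as the interface text tells. Its arguments: {"type":"object","properties":{"moves":{"type":"array","items":{"type":"number"}},"squeeze":{"type":"number"}},"required":["moves"]}

```bash
mkdir -p pics
python3 - <<'E'
from rig import manip
import cv2
s=manip.get_state();print(s)
for n in("scene","top","wrist"):
    im=manip.get_image(n);cv2.imwrite(f"pics/{n}0.png",im[:,:,::-1]);print(n,manip.camera_info(n))
E
```

```text
{'clock': 0.0, 'qpos': array([-1.43699595e+00,  2.76619640e-01,  1.50617123e+00, -9.58676696e-06,
        1.36071128e+00, -1.20965735e-01]), 'qd': array([ 0.00105552,  0.00183967, -0.00020997,  0.00062584,  0.00095484,
        0.00012118]), 'effort': array([-8.00860180e-04, -4.16782844e+01, -2.45808560e+01, -4.07461230e-04,
        1.10542215e-02,  1.87033254e-05]), 'position': array([ 0.14484754, -0.55588818,  0.23041049]), 'ee_rot': array([-9.54695841e-04,  9.91897164e-01,  1.27039778e-01, -1.08138066e-05]), 'contact_force': array([-0.35742815,  0.16084865, -0.02264677]), 'moment': array([ 0.04900506, -0.00306438, -0.01293858]), 'width': 0.08542321060064577}
scene {'fov_y': 48.283229420057886, 'cx': 284.97048105687674, 'cy': 205.6618745106122, 'dist': array([-0.15176817,  0.        ,  0.        ,  0.        ,  0.        ]), 'rvec': array([ 1.11047887,  2.31758517, -1.04164155]), 'tvec': array([ 0.25411339, -0.23082768,  1.58824919])}
top {'fov_y': 56.29495192883732, 'cx': 273.3941638795722, 'cy': 208.40784111396425, 'dist': array([-0.04262608,  0.        ,  0.        ,  0.        ,  0.        ]), 'rvec': array([ 2.1913975 , -2.00616042,  0.22314749]), 'tvec': array([0.03889866, 0.54534473, 1.07848345])}
wrist {'fov_y': 71.24982972760732, 'cx': 282.855921380726, 'cy': 209.8806501513119, 'dist': array([-0.00153724,  0.        ,  0.        ,  0.        ,  0.        ]), 'hand_eye': array([[ 2.12026430e-04, -9.62534320e-01, -2.71159801e-01,
         6.88615876e-02],
       [ 9.99999805e-01,  4.46139107e-05,  6.23558388e-04,
         5.49384192e-04],
       [-5.88098850e-04, -2.71159881e-01,  9.62534141e-01,
        -1.42147912e-01],
       [ 0.00000000e+00,  0.00000000e+00,  0.00000000e+00,
         1.00000000e+00]])}
```

View pics/top0.png

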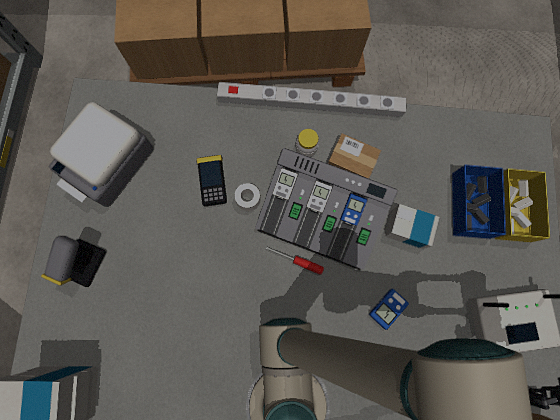

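View pics/scene0.png

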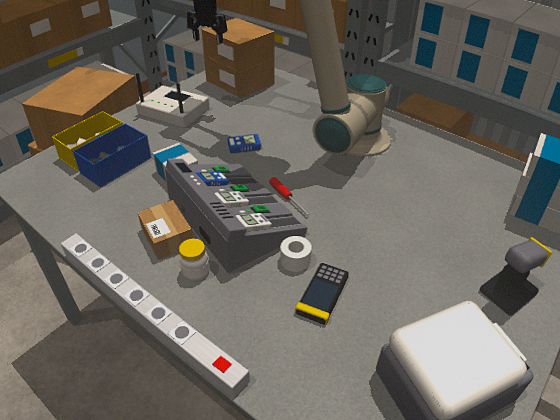

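The top view shows the dock at about (325,210), turned clockwise. The small blue logger is in the right bay at (355,208), and its green key is at (363,236). A larger blue look-alike lies on the bench at (389,308). The scene view agrees. Next I'll locate the three keys.

```bash
cat > h.py <<'E'
import numpy as np, cv2
from rig import manip
from scipy.spatial.transform import Rotation as R
T=np.deg2rad(22)
def deck2dock(p):  # deck point -> dock frame
    x,y,z=p; return np.array([x*np.cos(T)-z*np.sin(T), y, .065+x*np.sin(T)+z*np.cos(T)])
def K(ci,h=420): f=h/2/np.tan(np.deg2rad(ci['fov_y'])/2); return np.array([[f,0,ci['cx']],[0,f,ci['cy']],[0,0,1]])
def rays(name,px,st=None):
    ci=manip.camera_info(name)
    u=cv2.undistortPoints(np.float64(px).reshape(-1,1,2),K(ci),ci['dist'])[:,0]
    d=np.c_[u,np.ones(len(u))]
    if name=="wrist":
        q=st['ee_rot']; Rt=R.from_quat([q[1],q[2],q[3],q[0]]).as_matrix(); H=ci['hand_eye']
        return Rt@H[:3,3]+st['position'], d@(Rt@H[:3,:3]).T
    Rm=cv2.Rodrigues(ci['rvec'])[0]; return -Rm.T@ci['tvec'], d@Rm
def onplane(name,px,z,st=None):
    o,d=rays(name,px,st); return o+d*((z-o[2])/d[:,2])[:,None]
def green(im,amin=15):
    hsv=cv2.cvtColor(im,cv2.COLOR_RGB2HSV); m=cv2.inRange(hsv,(50,110,50),(80,255,255))
    n,l,s,c=cv2.connectedComponentsWithStats(m); return [(s[i,4],c[i],s[i,:4]) for i in range(1,n) if s[i,4]>amin]
def fit(keys): # keys: 3 world xy sorted left->right; returns dock origin, yaw
    L=np.array([deck2dock((-.024,y,.013))[:2] for y in(.075,-.029,-.133)]); W=np.array(keys)[:,:2]
    a=L-L.mean(0); b=W-W.mean(0); yaw=np.arctan2((a[:,0]*b[:,1]-a[:,1]*b[:,0]).sum(),(a*b).sum())
    M=np.array([[np.cos(yaw),-np.sin(yaw)],[np.sin(yaw),np.cos(yaw)]]); o=W.mean(0)-M@L.mean(0)
    return o,yaw,W-(L@M.T+o),M
E
python3 - <<'E'
from h import *
for n in("top","scene"):
    im=cv2.imread(f"pics/{n}0.png")[:,:,::-1].copy(); g=green(im); print(n,[(a,c.round(1),b) for a,c,b in g])
    zk=deck2dock((-.024,0,.013))[2]
    g=sorted(g,key=lambda t:-t[0])[:3]; P=onplane(n,[t[1] for t in g],zk); P=P[np.argsort(-P[:,1])]
    o,yaw,r,M=fit(P); print(P.round(4),o.round(4),yaw.round(3),(r*1e3).round(1))
    k=deck2dock((-.024,-.133,.013)); l=deck2dock((-.024,-.078,.013))
    print("key",M@k[:2]+o,"lane",M@l[:2]+o)
E
```

```text
top [(np.int32(106), array([295. , 210.7]), array([290, 204,  11,  15], dtype=int32)), (np.int32(110), array([329.1, 223.4]), array([323, 217,  12,  14], dtype=int32)), (np.int32(118), array([363.3, 236.3]), array([358, 229,  12,  15], dtype=int32))]
[[ 0.5367  0.0241  0.0681]
 [ 0.5083 -0.0758  0.0681]
 [ 0.4796 -0.1752  0.0681]] [ 0.5423 -0.0552] -0.279 [[-0.1 -0.2]
 [ 0.1 -0.2]
 [ 0.   0.4]]
key [ 0.47957425 -0.17560183] lane [ 0.49472133 -0.12272872]
scene [(np.int32(68), array([220.8, 168.6]), array([214, 166,  15,   6], dtype=int32)), (np.int32(82), array([239.5, 187.5]), array([232, 185,  16,   6], dtype=int32)), (np.int32(88), array([260.2, 208.3]), array([253, 205,  16,   7], dtype=int32))]
[[ 0.5439  0.0254  0.0681]
 [ 0.5149 -0.0739  0.0681]
 [ 0.4858 -0.1738  0.0681]] [ 0.549  -0.0539] -0.283 [[-0.1 -0.3]
 [ 0.   0.2]
 [ 0.1  0.1]]
key [ 0.48576678 -0.17397805] lane [ 0.50114812 -0.12117262]
```

Request:
{"method": "carry_out", "body": {
  "moves": [50,1.7,2,0,-0.07,50,1.7,2,0,-0.07,50,1.7,2,0,-0.07,50,1.7,2,0,-0.07,50,1.7,2,0,-0.07,50,1.7,2,0,-0.07,50,1.7,2,0,-0.07,50,1.7,2,0,-0.045,50,1.7,2,0,0,50,1.7,2,0,0],
  "squeeze": 40
}}

```text
clock: 1.15
position: [0.3154, -0.3554, 0.2311]
ee_rot: [-0.0, 0.99, -0.14, -0.0]
contact_force: [0.5, 0.1, 0.5]
width: 0.0427
```

Request:
{"method": "carry_out", "body": {
  "moves": [50,1.7,2,0,0,50,1.7,2,0,0,50,1.7,2,0,0,50,1.7,2,0,0,50,1.7,2,0,0,50,1.7,2,0,0,50,1.5,2,0,0,50,1.5,2,0,0,50,0,2,-1,0,50,0,2,-1,0]
}}

```text
clock: 2.15
position: [0.4473, -0.1556, 0.211]
ee_rot: [0.0, 0.99, -0.139, 0.0]
contact_force: [0.3, -0.2, -0.7]
width: 0.0426
```

```bash
cat > look.py <<'E'
from h import *
import sys
st=manip.get_state(); im=manip.get_image("wrist"); cv2.imwrite(f"pics/{sys.argv[1]}.png",im[:,:,::-1])
q=st['ee_rot']; ty=R.from_quat([q[1],q[2],q[3],q[0]]).as_matrix()
print(st['clock'],st['position'].round(4),st['width'].round(4),"force",st['contact_force'].round(2),"toolx yaw",np.arctan2(ty[1,0],ty[0,0]).round(3),"z",ty[:,2].round(3))
g=green(im,150); print([(int(a),c.round(1),b) for a,c,b in g])
P=onplane("wrist",[t[1] for t in g],deck2dock((-.024,0,.013))[2],st); print(P.round(4))
E
python3 look.py w1
```

```text
Traceback (most recent call last):
  File "look.py", line 5, in <module>
    print(st['clock'],st['position'].round(4),st['width'].round(4),"force",st['contact_force'].round(2),"toolx yaw",np.arctan2(ty[1,0],ty[0,0]).round(3),"z",ty[:,2].round(3))
                                              ^^^^^^^^^^^^^^^^^
AttributeError: 'float' object has no attribute 'round'
```

View pics/w1.png

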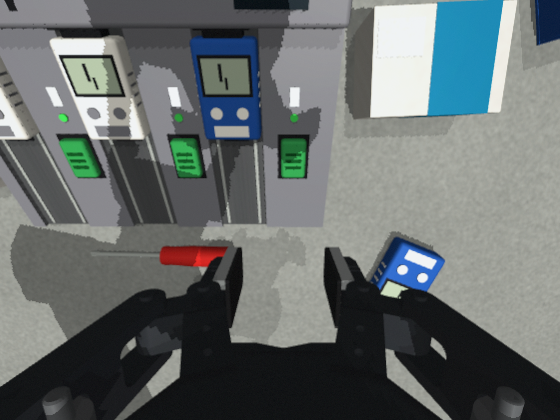

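The blue logger sits in the right bay at (227,88) and its key is at (293,158). The fingers are at about (232,280) and (338,280), with the jaw axis parallel to the dock's width.

```bash
sed -i "s/st\['width'\].round(4)/round(st['width'],4)/" look.py
cat >> look.py <<'E'
if len(P)>=3:
    P=P[np.argsort(-P[:,1])][-3:]
    o,yaw,r,M=fit(P); print("dock",o.round(4),yaw.round(4),(r*1e3).round(1))
    def w(p): p=deck2dock(p); return np.r_[M@p[:2]+o,p[2]]
    e=w((-.026,-.1055,.005)); print("edge point at end",e.round(4)); tcp=e-np.r_[.011*np.cos(yaw),.011*np.sin(yaw),0]; print("TCP target",tcp.round(4),"shift cm",((tcp-st['position'])*100).round(2), "turn",(yaw-np.arctan2(ty[1,0],ty[0,0])).round(3))
    print("key",w((-.024,-.133,.013)).round(4))
E
python3 look.py w2
```

```text
2.2 [ 0.4453 -0.1519  0.2092] 0.0425 force [-2.05  2.99 -2.  ] toolx yaw -0.279 z [-0.004  0.005 -1.   ]
[(1109, array([ 82.1, 153.2]), array([ 61, 134,  42,  40], dtype=int32)), (1042, array([189. , 153.3]), array([173, 134,  33,  40], dtype=int32)), (1019, array([296.9, 153.9]), array([284, 134,  27,  41], dtype=int32))]
[[ 0.5411  0.02    0.0681]
 [ 0.5128 -0.0782  0.0681]
 [ 0.4841 -0.1768  0.0681]]
dock [ 0.5468 -0.058 ] -0.2819 [[-0.5 -1.5]
 [ 0.2  0.1]
 [ 0.3  1.4]]
edge point at end [ 0.4925 -0.1521  0.0599]
TCP target [ 0.4819 -0.1491  0.0599] shift cm [  3.66   0.28 -14.93] turn -0.003
key [ 0.4837 -0.1782  0.0681]
```

Request:
{"method": "carry_out", "body": {
  "moves": [50,0.5,0.1,-1,0,50,0.5,0.1,-1,0,50,0.5,0.1,-1,0,50,0.5,0.1,-1,0,50,0.5,0.1,-1,0,50,0.5,0.1,-1,0,50,0.5,0,-1,0,50,0,0,-1,0,50,0,0,0,0,50,0,0,0,0]
}}

```text
clock: 3.25
position: [0.4817, -0.1504, 0.1311]
ee_rot: [-0.0, 0.99, -0.14, -0.0]
contact_force: [0.2, 1.1, 0.4]
width: 0.043
```

```bash
python3 look.py w3
```

```text
3.25 [ 0.4817 -0.1504  0.1311] 0.043 force [0.19 1.12 0.36] toolx yaw -0.28 z [-0.001  0.    -1.   ]
[(1590, array([175.1, 210.4]), array([153, 187,  44,  48], dtype=int32)), (1773, array([ 35.2, 210.2]), array([  5, 188,  61,  46], dtype=int32)), (1544, array([315.7, 210.6]), array([299, 188,  36,  47], dtype=int32))]
[[ 0.5137 -0.0785  0.0681]
 [ 0.542   0.0193  0.0681]
 [ 0.4853 -0.1769  0.0681]]
dock [ 0.5478 -0.0584] -0.2816 [[-0.5 -1.9]
 [ 0.   0.1]
 [ 0.5  1.7]]
edge point at end [ 0.4935 -0.1525  0.0599]
TCP target [ 0.483  -0.1494  0.0599] shift cm [ 0.13  0.09 -7.12] turn -0.001
key [ 0.4848 -0.1786  0.0681]
```

View pics/w3.png

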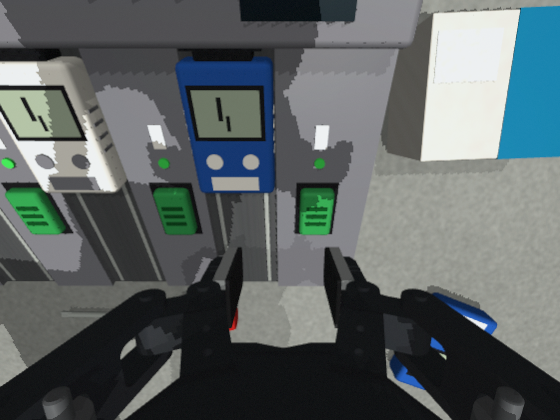

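The view shows the jaw midline at pixel column 283, while the midpoint between key and lane is at about 279. I'll shift 3 mm to the left and go down to just above the key.

Request:
{"method": "carry_out", "body": {
  "moves": [50,0.1,0.15,0,0,50,0.1,0.15,0,0,50,0,0,-1,0,50,0,0,-1,0,50,0,0,-1,0,50,0,0,-1,0,50,0,0,-0.8,0,50,0,0,-0.4,0,50,0,0,0,0,50,0,0,0,0]
}}

```text
clock: 4.3
position: [0.4841, -0.1476, 0.0794]
ee_rot: [0.0, 0.99, -0.14, 0.0]
contact_force: [-0.5, -0.7, 0.3]
width: 0.0428
```

```bash
python3 look.py w4; python3 -c "
from h import *
im=manip.get_image('scene')[100:260,140:340,::-1]
w=cv2.imread('pics/w4.png')[60:360,130:430]
im=cv2.resize(im,None,fx=2,fy=2,interpolation=cv2.INTER_CUBIC)
c=np.zeros((320,700,3),np.uint8);c[:,:400]=im;c[:300,400:]=w
cv2.imwrite('pics/c4.png',c)"
```

```text
4.3 [ 0.4841 -0.1476  0.0794] 0.0428 force [-0.48 -0.74  0.28] toolx yaw -0.28 z [ 0. -0. -1.]
[(169, array([130.1, 178.3]), array([123, 172,  16,  14], dtype=int32)), (159, array([338.1, 178.7]), array([331, 172,  15,  14], dtype=int32)), (2561, array([149.3, 237.3]), array([119, 210,  60,  57], dtype=int32)), (1984, array([330.8, 233.1]), array([308, 210,  49,  57], dtype=int32)), (181, array([  4. , 255.7]), array([  0, 242,  12,  25], dtype=int32))]
[[ 0.5479 -0.0825  0.0681]
 [ 0.5173 -0.188   0.0681]
 [ 0.5143 -0.0792  0.0681]
 [ 0.4887 -0.1772  0.0681]
 [ 0.5268  0.0049  0.0681]]
dock [ 0.5521 -0.129 ] -0.2823 [[  1.  -33.2]
 [-29.3 -27.9]
 [ 28.3  61.1]]
edge point at end [ 0.4977 -0.2231  0.0599]
TCP target [ 0.4872 -0.22    0.0599] shift cm [ 0.3  -7.24 -1.95] turn -0.002
key [ 0.489  -0.2491  0.0681]
```

View pics/c4.png

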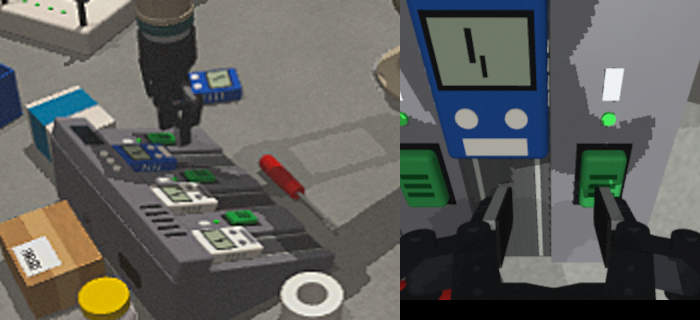

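The wrist crop shows the right finger over the lower half of the key, and the left finger inside the lane below the logger. Now I'll go down slowly.

Request:
{"method": "carry_out", "body": {
  "moves": [50,0,0,-0.1,0,50,0,0,-0.1,0,50,0,0,-0.1,0,50,0,0,-0.1,0,50,0,0,-0.1,0,50,0,0,-0.1,0,50,0,0,-0.1,0,50,0,0,-0.1,0,50,0,0,-0.1,0,50,0,0,-0.1,0]
}}

```text
clock: 5.4
position: [0.4839, -0.1475, 0.0692]
ee_rot: [0.0, 0.99, -0.14, -0.0]
contact_force: [-0.2, -0.4, -0.3]
width: 0.0426
```

Request:
{"method": "carry_out", "body": {
  "moves": [50,0,0,-0.1,0,50,0,0,-0.1,0,50,0,0,-0.1,0,50,0,0,-0.1,0,50,0,0,-0.1,0,50,0,0,-0.1,0,50,0,0,0,0,50,0,0,0,0,50,0,0,0,0,50,0,0,0,0]
}}

```text
clock: 6.4
position: [0.4844, -0.1478, 0.0636]
ee_rot: [0.0, 0.99, -0.14, 0.001]
contact_force: [1.4, -0.7, 4.5]
width: 0.0427
```

Request:
{"method": "carry_out", "body": {
  "moves": [50,0,0,-0.2,0,50,0,0,-0.2,0,50,0,0,-0.2,0,50,0,0,-0.05,0,50,0,0,0,0,50,0,0,0,0,50,0,0,0,0,50,0,0,0,0,50,0,0,0,0,50,0,0,0,0]
}}

```text
clock: 7.4
position: [0.4847, -0.148, 0.0586]
ee_rot: [0.001, 0.99, -0.139, 0.001]
contact_force: [-1.3, 1.0, 16.3]
width: 0.0428
```

```bash
python3 look.py w5 | head -1; python3 -c "
from h import *
im=manip.get_image('scene')[100:260,140:340,::-1]
w=cv2.imread('pics/w5.png')[60:360,130:430]
im=cv2.resize(im,None,fx=2,fy=2,interpolation=cv2.INTER_CUBIC)
c=np.zeros((320,700,3),np.uint8);c[:,:400]=im;c[:300,400:]=w
cv2.imwrite('pics/c5.png',c)"
```

```text
7.4 [ 0.4847 -0.148   0.0586] 0.0428 force [-1.33  1.01 16.3 ] toolx yaw -0.28 z [ 0.002 -0.002 -1.   ]
```

View pics/c5.png

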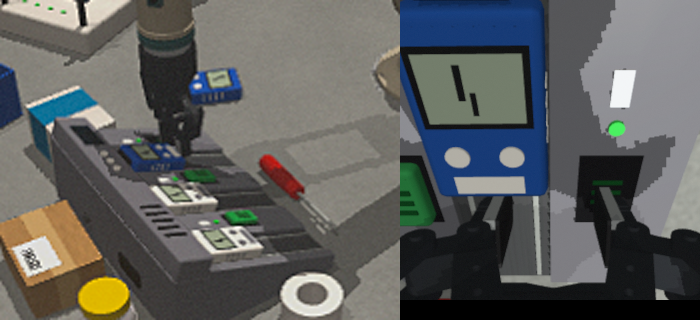

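The logger has slid down against the lane finger, with its lower end at crop row ~195 where it was ~157 before. The key is sunk and dark, and 16 N vertically means it has bottomed. I'll measure the pop-out and check that it is still.

```bash
cat > m.py <<'E'
from h import *
o=np.array([.5478,-.0584]); yaw=-.2816
def edge(im,st):
    hsv=cv2.cvtColor(im,cv2.COLOR_RGB2HSV); m=cv2.inRange(hsv,(105,120,40),(125,255,255)); m[:, :130]=0;m[:,330:]=0
    n,l,s,c=cv2.connectedComponentsWithStats(m); i=1+s[1:,4].argmax(); ys,xs=np.where(l==i); v=ys.max()-1
    px=[[ (s[i,0]+s[i,2]/2), v]]; O,d=rays("wrist",px,st)
    Rd=R.from_euler("z",yaw).as_matrix()@R.from_euler("y",-22,degrees=True).as_matrix()
    P=Rd.T@(O-np.r_[o,.065]); D=Rd.T@d[0]; return px[0],((P+D*((.02-P[2])/D[2]))*1e3).round(1)
st=manip.get_state()
s4=dict(st); s4['position']=np.array([.4841,-.1476,.0794])
print("seated",edge(cv2.imread("pics/w4.png")[:,:,::-1].copy(),s4))
print("w5",edge(cv2.imread("pics/w5.png")[:,:,::-1].copy(),st))
st=manip.get_state(); print("now",edge(manip.get_image("wrist"),st),st['clock'],st['contact_force'],st['position'])
E
python3 m.py
```

```text
seated ([np.float64(205.5), np.int64(217)], array([ -2.9, -65.4,  20. ]))
w5 ([np.float64(204.0), np.int64(255)], array([-16.6, -68. ,  20. ]))
now ([np.float64(204.0), np.int64(255)], array([-16.6, -68. ,  20. ])) 7.5 [-0.87780716  1.65020238 15.70619402] [ 0.48467504 -0.14799152  0.05859526]
```

```bash
python3 m.py | tail -1; python3 -c "
from rig import manip; print(manip.sign_off())"
```

```text
now ([np.float64(204.0), np.int64(255)], array([-16.6, -68. ,  20. ])) 7.55 [-1.58631912  1.50670406 16.87439346] [ 0.48466868 -0.14801605  0.05862019]
the job is handed in; nothing more can be done
None
```

The blue logger in the right bay is ejected and resting against the finger standing in its lane. The right fingertip still holds that bay's green key down. I handed the job in at about 7.6 s; no verdict was reported.

**What the last checks showed:**
- **Key:** the vertical force was steady at 16–17 N, well over the 7 N that holds the key fully down. The fingertip had gone down about 9 mm from first contact, so the key is at its stop.
- **Logger:** its lower end is about 14 mm out of its seat, from the difference of two wrist pictures. The absolute reading was 16.6 mm, but the same method read the seated logger 3 mm off. It stayed at the same pixel in the last three pictures, so it is still, and it looks flat in its lane.
- **White loggers and other items:** they look undisturbed in the last picture; I did not measure their positions.

**What disagreed or went unchecked:**
- The dock position from the different cameras differed by up to about 7 mm, and the wrist view put the keys about 2% too close together. Neither affected the result.
- The logger's contact with the finger is inferred from where it stopped. The force reading could not separate it from the push on the key.

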